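# Take the forgotten link out of the battery pack, file it by size and shut the cover

## Robot

A 6-joint arm with a two-finger parallel gripper is mounted at the origin on the work surface. World frame = base frame: x ahead of the robot, y to its left, z up, the work surface at z = 0. Lengths are in m, angles in rad, forces in N, time in s.
With the tool pointing down it reaches from about 0.325 to 0.9 m from the base axis. Payload 3.5 kg.
Tool frame: the origin (TCP) lies at the very end of the fingers, on their centre line; the grasp point (between the pads) lies 19 mm behind it; z points along the fingers, y is the line along which they close (so a half turn about z gives the same grasp; the last joint's range is limited). The gripper opens to 85 mm and grips with 20 to 120 N. Pads are 22 mm wide; open, the fingers measure 114 mm over their backs; the gripper's body (76 mm by 85 mm) begins 54 mm behind the grasp point. The pads swing forward as they close: fully open they stand 13 mm farther back than shut.
Start: joints at [0.999, 0.276, -0.026, 1.268, 0, 1.467], TCP at [0.282, 0.558, 0.231] pointing down, gripper open.
Joint ranges: [-3.12, 3.12], [-0.85, 1.88], [-1.08, 1.24], [-1.95, 2.15], [-1.57, 1.53], [-3.14, 3.14]. Speed limits (rad/s): [2.57, 2.57, 3.14, 3.14, 3.14, 3.14].

## Interface

Orientations are given as a rotation vector (axis times angle).
In Python, from cell import bot gives the robot as it stands.
- The arm moves only by the tool drive_tool, never from a script. Its argument "series" is a list of rows, each a list of 7 numbers: the turn, a rotation vector about the world's x, y, z each as a share of pi/2 rad, from -1 to 1, then the shift along the world's x, y, z each as a share of 1 m, from -1 to 1, then the opening, from 0 (shut) to 1 (fully open). A call has 1 to 20 rows; each row shifts and turns the commanded pose from where the row before left it; what a row does not reach is not made up. A row lasts 1/8 s, in which the tool goes at most 62.5 mm and 10.7 degrees, less where a joint would pass 70% of its speed; a pose out of reach is approached as far as the arm can. A call with a number of a shift or a turn outside -1 to 1 is refused whole. A call with a gripper value outside its range is refused whole. The fingers move at their own pace and stop on an object; "force" is the grip in N (left out, the last holds). Time passes only in rows, so rows that do not move let the fingers close. It gives the time, the measured TCP pose, the force, the opening and the grip force at its end, in the units of the state.
- bot.state(): the state, without advancing time (a new reading comes with each control period).
- bot.read_camera(name): name is "side" or "top" or "wrist"; returns a dict with "color" (400x640x3 uint8, blue, green, red), "z_map" (400x640 float32, m along the optical axis (not along the pixel's ray), 0 where there is no reading), "fx", "fy", "cx", "cy" (pixels), "R" (3x3) and "t" (3): a world point X has camera coordinates R X + t. Camera axes: x right, y down, z forward; pixel columns grow to the right and rows downward; lengths in m; the calibration is good to about 2 mm. A picture is of the moment at which its call begins.
- bot.close_job(): hands the job in; it is judged then, once.
Trained networks look in a picture, given as the dict that the camera call returned (one of the last four; its "shot" number tells which), for a name from the list of things; names that differ only in an ending like _2 or _b are one class to them, and where a whole thing is asked for, a point or a joint stands for the part that bears it (a point fixed in the world has none). Each returns a list of dicts, best first, with "confidence" (0 to 1); they miss things now and then, are a little off and sometimes report something else, mostly with a low value. They report only what shows in the picture. A call takes as long as a camera call.
- bot.search_frame(picture, name): "rect" ([left, top, right, bottom] in pixels, round what is visible of it).
The state is a dict: "clock": time; "joints": joint angles; "qvel": joint speeds; "tau": joint torques, N m; "position": TCP position; "ee_rot": TCP orientation; "force": force on the tool from outside, world axes, zero at the start; "ft_torque": the same for the moment, N m; "opening": finger opening in m; "grasp_force": force on a finger pad.
Only numpy, scipy, OpenCV 4.12 (cv2) and the standard library are available. Lean on these libraries where they do the work, as an engineer would, in place of code of your own. Each camera call takes 0.05 s, during which the arm holds its last target. There are 200 camera calls.

## Task

Somebody has left one loose copper link lying on the modules inside the battery pack. Take that link out, without dropping it, and lay it flat in the tray of its own size (short, middle or long), pointing across the row of trays; leave the other two loose links, the socket and the bolt where they are. Then slide the pack's cover fully shut and let go.

Things in the scene. Friction and masses are not known exactly. Their poses are not given: they have to be found in the camera images.
- pack: fixed battery pack, grey case 190 (x) x 220 (y) mm, 5 mm walls 55 mm high. Black module tops inside are 30 mm above the bench. Copper links bolted down in two rows at y = +-88 mm stay (bolt heads 43 mm high); between y = +-75 mm is bare floor with the one loose link, lying roughly along y. Cover rails reach 260 mm in +x. Origin: centre of underside, x away from robot, z up
- cover (a joint): flat aluminium cover, 192 x 222 x 4 mm, top 59 mm above the bench, sliding along the pack's x axis: 0 m = shut, 0.165 m = fully open towards +x (far side); stiff, about 3 N
- cover_grip (a point): grip point of the cover: 13 mm below the top of an upright black rib 12 mm thick (pack's x), 60 mm long (pack's y), standing in the middle of the cover from 59 to 93 mm above the bench; z is 80 mm. It lies above the pack's centre when the cover is shut
- spare: spare battery module lying flat on the bench, fixed, black, 190 x 170 x 30 mm; two of the three loose links lie on it and stay there. Origin: centre of the underside
- link_short: loose flat copper link, 40 mm long (its y) x 22 mm wide (its x) x 8 mm thick, with two dark bolt holes; the three loose links differ only in length (40, 60, 80 mm). Lies in the pack or on the spare module, its underside 30 mm above the bench. Origin: centre of the underside
- link_mid: loose flat copper link, 60 mm long (its y) x 22 mm wide (its x) x 8 mm thick, with two dark bolt holes; the three loose links differ only in length (40, 60, 80 mm). Lies in the pack or on the spare module, its underside 30 mm above the bench. Origin: centre of the underside
- link_long: loose flat copper link, 80 mm long (its y) x 22 mm wide (its x) x 8 mm thick, with two dark bolt holes; the three loose links differ only in length (40, 60, 80 mm). Lies in the pack or on the spare module, its underside 30 mm above the bench. Origin: centre of the underside
- tray_short: shallow steel tray for the 40 mm links, inside 52 mm (its y) x 84 mm (its x), walls 3 mm thick, rim 14 mm and floor 3 mm above its underside; fixed on a plywood board 8 mm thick. The three trays stand in a row along their x, in any order, and differ only in this length across the row; links lie along it. Origin: centre of the underside
- tray_mid: shallow steel tray for the 60 mm links, inside 72 mm (its y) x 84 mm (its x), walls 3 mm thick, rim 14 mm and floor 3 mm above its underside; fixed on a plywood board 8 mm thick. The three trays stand in a row along their x, in any order, and differ only in this length across the row; links lie along it. Origin: centre of the underside
- tray_long: shallow steel tray for the 80 mm links, inside 92 mm (its y) x 84 mm (its x), walls 3 mm thick, rim 14 mm and floor 3 mm above its underside; fixed on a plywood board 8 mm thick. The three trays stand in a row along their x, in any order, and differ only in this length across the row; links lie along it. Origin: centre of the underside
- socket: bystander: deep steel socket standing upright on the plywood board beside the trays, 26 mm across, 62 mm tall
- bolt: bystander: bolt standing on its 18 mm head on the spare module, 38 mm tall

How it is judged:
By the outcome, as a careful person would: the job done as asked, in the order asked, and still so for the second after the job is handed in, with the robot touching nothing.
It also fails if it takes over 50 s, if anything falls off the work surface, if the arm or the gripper's body presses on something with over 40 N, if the wrist force passes 120 N, or if a joint passes its speed limit or range.

## Working session

There is one attempt and no reset: what is moved stays moved. The work goes in short steps, Python scripts to look and compute and a tool call to move; the robot and the scene stay as the last step left them, time stands still between calls to the robot, and variables do not carry over. Pictures are saved under pics/ and viewed, at most 10 in all, crops included, and the job is handed in when it is done.

Besides the shell and the picture viewer there is one more tool, called after "Call:" as name(argument=value, ...) on one line, values as JSON. drive_tool: Moves the arm, as the interface text tells. Shift numbers are shares of 1 m and turn numbers shares of pi/2 rad, none past 1 either way. Its arguments: {"type":"object","properties":{"series":{"type":"array"},"force":{"type":"number"}},"required":["series"]}

```bash
mkdir -p pics
cat > h.py <<'E'
import numpy as np, cv2, pickle
from cell import bot
def pts(p):
    z=p["z_map"].astype(float); v,u=np.mgrid[:z.shape[0],:z.shape[1]]
    C=np.stack([(u-p["cx"])/p["fx"]*z,(v-p["cy"])/p["fy"]*z,z],-1)
    W=(C-np.array(p["t"]))@np.array(p["R"]); W[z<=0]=np.nan
    return W
def ray(p,u,v,zz):  # pixel -> world at height zz
    R=np.array(p["R"]);c=-R.T@np.array(p["t"]);d=R.T@np.array([(u-p["cx"])/p["fx"],(v-p["cy"])/p["fy"],1])
    return c+d*(zz-c[2])/d[2]
E
python3 - <<'E'
from h import *
ps={}
for n in ("top","side"):
    p=bot.read_camera(n); ps[n]=p; cv2.imwrite(f"pics/{n}0.png",p["color"])
    print(n,(-np.array(p["R"]).T@p["t"]).round(3),p["fx"])
    for k in ["pack","cover","cover_grip","spare","link_short","link_mid","link_long","tray_short","tray_mid","tray_long","socket","bolt"]:
        for d in bot.search_frame(p,k)[:3]: print(k,np.round(d["rect"]),round(d["confidence"],2))
pickle.dump(ps,open("ps.pkl","wb"))
print(bot.state())
E
```

```text
top [0.426 0.065 1.044] 391.22632150746455
pack [283.  98. 391. 243.] 0.95
cover [288. 102. 381. 185.] 0.55
cover_grip [286. 101. 380. 188.] 0.63
spare [160. 168. 230. 246.] 0.64
link_short [184. 230. 205. 232.] 0.5
link_short [332. 203. 347. 215.] 0.47
link_mid [182. 226. 204. 236.] 0.58
link_long [166. 199. 198. 212.] 0.82
tray_short [431. 140. 455. 174.] 0.87
tray_mid [424. 215. 457. 245.] 0.8
tray_long [422. 172. 464. 210.] 0.87
socket [471. 207. 487. 215.] 0.66
socket [286. 102. 381. 185.] 0.21
bolt [178. 177. 186. 179.] 0.58
side [ 0.13  -0.556  0.816] 394.3099563451287
pack [268. 155. 430. 279.] 0.91
pack [273. 135. 276. 141.] 0.62
cover [318. 158. 421. 232.] 0.9
cover_grip [317. 155. 423. 232.] 0.57
spare [217. 128. 295. 178.] 0.63
link_short [311. 220. 324. 233.] 0.4
link_mid [230. 150. 245. 162.] 0.68
link_mid [409. 262. 455. 302.] 0.37
tray_short [411. 263. 454. 298.] 0.93
tray_short [269. 160. 426. 279.] 0.66
tray_mid [338. 296. 391. 342.] 0.74
tray_long [371. 278. 432. 328.] 0.82
tray_long [242. 138. 259. 151.] 0.56
bolt [244. 139. 258. 150.] 0.66
{'clock': 1.3, 'joints': array([ 9.98578923e-01,  2.76444822e-01, -2.64082694e-02,  1.26797538e+00,
       -5.04582657e-06,  1.46741865e+00]), 'qvel': array([-0.00044154, -0.00010571,  0.00017827,  0.00250227,  0.0005246 ,
       -0.00225477]), 'tau': array([-1.45479826e-03, -4.45487916e+01,  2.95559603e+01,  1.04355098e-03,
       -1.80155939e-04, -7.47002417e-06]), 'position': array([0.28240641, 0.55756162, 0.23128153]), 'ee_rot': array([-7.29723866e-01, -3.05566203e+00,  5.02673845e-05]), 'force': array([ 0.04331055, -0.36575027,  0.25597161]), 'ft_torque': array([0.0044976 , 0.04300281, 0.0012679 ]), 'grasp_force': 0.0, 'opening': 0.08539788390413805}
```

View pics/top0.png

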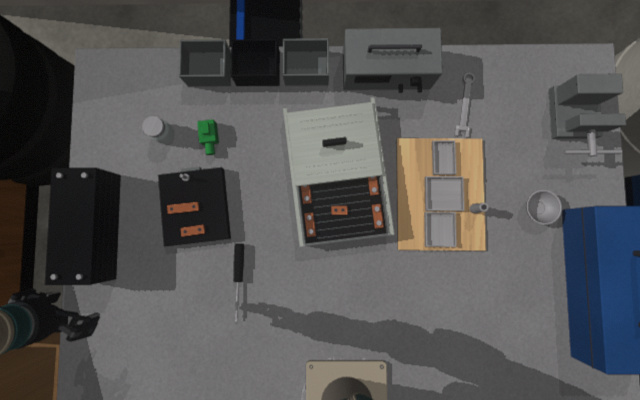

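View pics/side0.png

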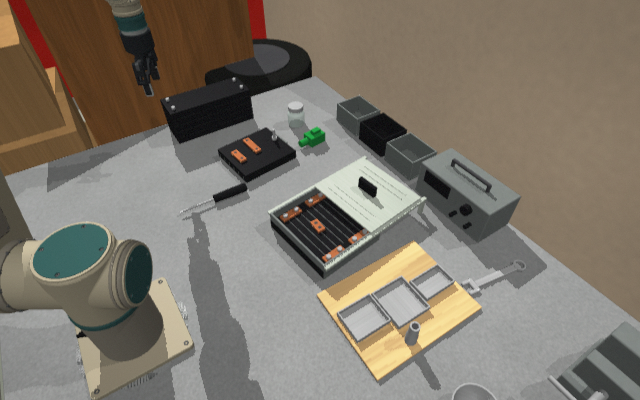

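The top view shows the loose link in the pack at (339,210). It is about 16 px, or 40 mm, so it is the short one. The mid link (193,231) and long link (183,208) are on the spare. The trays run short (444,157), long (444,192) and mid (441,229), with the socket at (480,208). The cover rib is at (334,142). The side view agrees: link (318,227), short tray (432,281), rib (368,186).

```bash
cat >> h.py <<'E'
def link(p,near,rad=.045,lo=.02,hi=.06,h=None):
    W=pts(p); b,g,r=[p["color"][...,i].astype(int) for i in range(3)]
    m=(r>1.5*b)&(r>80)&(np.hypot(W[...,0]-near[0],W[...,1]-near[1])<rad)&(W[...,2]<hi)
    m=m&(W[...,2]>lo); v,u=np.nonzero(m); Q=W[m]; z=np.median(Q[:,2])
    X=np.array([ray(p,a,c,h or z) for a,c in zip(u,v)])
    (c,s,a)=cv2.minAreaRect((X[:,:2]*1000).astype(np.float32)); 
    return len(u),z,c,s,a,(u.mean(),v.mean()),X.mean(0)
def tri(p1,a,p2,b):
    A=[];y=[]
    for p,(u,v) in ((p1,a),(p2,b)):
        R=np.array(p["R"]);c=-R.T@np.array(p["t"]);d=R.T@np.array([(u-p["cx"])/p["fx"],(v-p["cy"])/p["fy"],1]);d/=np.linalg.norm(d)
        P=np.eye(3)-np.outer(d,d);A.append(P);y.append(P@c)
    A=np.vstack(A);y=np.hstack(y);x=np.linalg.lstsq(A,y,rcond=None)[0]
    return x.round(4),np.linalg.norm(A@x-y).round(4)
E
python3 - <<'E'
from h import *
ps=pickle.load(open("ps.pkl","rb")); t,s=ps["top"],ps["side"]
near=ray(t,339,210,.038); print("link",near)
for p in (t,s): print(link(p,near))
print(tri(t,link(t,near)[5],s,link(s,near)[5]))
for k,(u,v) in dict(short=(444,157),long=(444,192),mid=(441,229)).items(): print(k,ray(t,u,v,.011), pts(t)[v,u])
print("rib",ray(t,334,142,.093),tri(t,(334,142),s,(368,186)))
# rib by height
for p in (t,s):
    W=pts(p); c=ray(t,334,142,.093); m=(W[...,2]>.07)&(W[...,2]<.11)&(np.hypot(W[...,0]-c[0],W[...,1]-c[1])<.06)
    print("ribpts",m.sum(),np.nanmedian(W[m],0),np.nanmax(W[m],0),np.nanmin(W[m],0),cv2.minAreaRect((W[m][:,:2]*1000).astype(np.float32)))
W=pts(t);
m=(abs(W[...,2]-.058)<.008)&(np.hypot(W[...,0]-c[0],W[...,1]-c[1])<.16); m=cv2.morphologyEx(m.astype(np.uint8),cv2.MORPH_OPEN,np.ones((9,9)))>0
print("cover",np.nanmedian(W[m],0),cv2.minAreaRect((W[m][:,:2]*1000).astype(np.float32)))
big=cv2.resize(t["color"][130:260,280:500],None,fx=3.6,fy=3.6,interpolation=cv2.INTER_CUBIC); cv2.imwrite("pics/crop.png",big)
E
```

```text
link [0.48642911 0.01685032 0.038     ]
(141, np.float64(0.035949173830921215), (486.5592956542969, 16.75035858154297), (41.29608917236328, 20.665435791015625), 89.70901489257812, (np.float64(338.88652482269504), np.float64(210.0212765957447)), array([0.48650246, 0.01704658, 0.03594917]))
(112, np.float64(0.03813765593243869), (488.93365478515625, 14.830038070678711), (23.88385009765625, 44.664329528808594), 0.4661601781845093, (np.float64(317.16964285714283), np.float64(224.96428571428572)), array([0.48858638, 0.01517471, 0.03813766]))
(array([0.4877, 0.0164, 0.0371]), np.float64(0.002))
short [ 0.6282186  -0.26573063  0.011     ] [ 0.62866264 -0.26645829  0.00872872]
long [ 0.53435446 -0.26254666  0.011     ] [ 0.53479006 -0.26386723  0.00683802]
mid [ 0.43680769 -0.25139541  0.011     ] [ 0.43680784 -0.25139972  0.01098594]
rib [0.65155947 0.03022862 0.093     ] (array([0.6578, 0.0281, 0.0785]), np.float64(0.0045))
ribpts 153 [0.65509546 0.03017868 0.09008349] [0.66506585 0.05984634 0.09493118] [6.47974157e-01 2.93285687e-04 7.01642904e-02] ((657.6751098632812, 30.152633666992188), (12.485485076904297, 59.726051330566406), 7.3875932693481445)
ribpts 180 [0.65611932 0.02530148 0.08735705] [0.66726112 0.05952385 0.09729238] [ 0.64986866 -0.00246027  0.07000752] ((659.0327758789062, 28.366989135742188), (14.801198959350586, 61.744895935058594), 5.171807289123535)
cover [0.65405793 0.02879663 0.05729394] ((658.3546752929688, 29.103126525878906), (193.46498107910156, 227.16659545898438), 6.788732528686523)
```

View pics/crop.png

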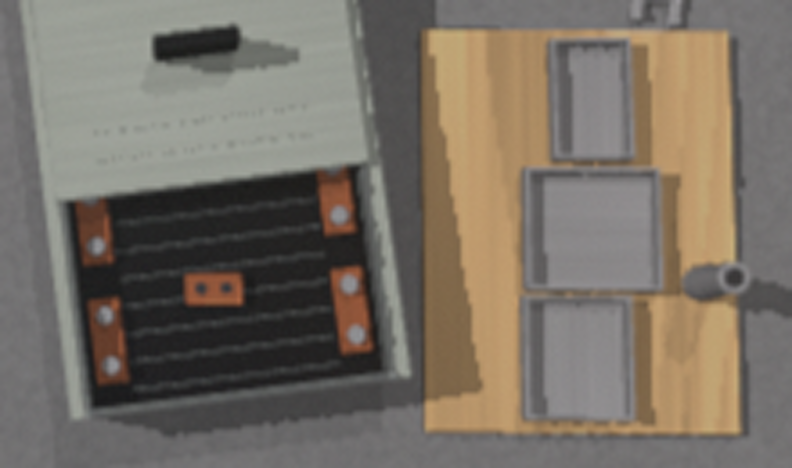

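Call:
drive_tool(series=[[0,0,-0.0585,0.017,-0.045,0,0.8],[0,0,-0.0585,0.017,-0.045,0,0.7],[0,0,-0.0585,0.017,-0.045,0,0.6],[0,0,-0.0585,0.017,-0.045,0,0.6],[0,0,-0.0585,0.017,-0.045,0,0.6],[0,0,-0.0585,0.017,-0.045,0,0.6],[0,0,-0.0585,0.017,-0.045,0,0.6],[0,0,-0.0585,0.017,-0.045,0,0.6],[0,0,-0.0585,0.017,-0.045,0,0.6],[0,0,-0.0585,0.017,-0.045,0,0.6],[0,0,-0.0585,0.017,-0.045,0,0.6],[0,0,-0.0585,0.017,-0.045,0,0.6],[0,0,0,0,0,0,0.6]], force=40)

```text
clock: 2.92
position: [0.4876, 0.015, 0.2315]
ee_rot: [2.227, 2.215, 0.001]
force: [-0.1, 0.4, 0.5]
opening: 0.0514
grasp_force: 0.0
```

Run:
```python
from h import *
ps=pickle.load(open("ps.pkl","rb")); t=ps["top"]
p=bot.read_camera("wrist"); cv2.imwrite("pics/w1.png",p["color"]); ps["w1"]=p; pickle.dump(ps,open("ps.pkl","wb"))
print((-np.array(p["R"]).T@p["t"]).round(3),p["fx"])
l=link(p,(.487,.016)); print(l)
print(tri(t,link(t,(.487,.016))[5],p,l[5]))
```

```text
[0.486 0.092 0.374] 275.3342092546048
(567, np.float64(0.03798395303999519), (487.1933288574219, 16.012939453125), (40.75792694091797, 22.836694717407227), 89.67491912841797, (np.float64(321.9858906525573), np.float64(175.994708994709)), array([0.48715784, 0.01625329, 0.03798395]))
(array([0.4867, 0.0171, 0.0405]), np.float64(0.0007))
```

View pics/w1.png

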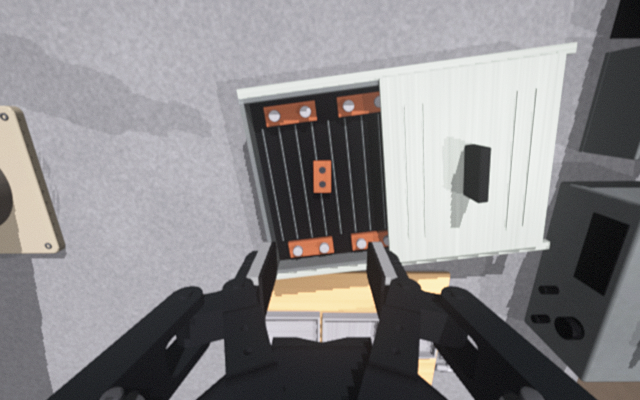

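The wrist view shows the short link at (322,176) between the bolted rows, clear of the cover edge (x≈385 px). Its height agrees with 38 mm, so I descend.

Call:
drive_tool(series=[[0,0,0,0,0.001,-0.05,0.6],[0,0,0,0,0,-0.05,0.6],[0,0,0,0,0,-0.05,0.6],[0,0,0,0,0,-0.03,0.55],[0,0,0,0,0,-0.015,0.5],[0,0,0,0,0,-0.0055,0.5],[0,0,0,0,0,0,0.5],[0,0,0,0,0,0,0.2],[0,0,0,0,0,0,0.15],[0,0,0,0,0,0,0.15],[0,0,0,0,0,0,0.15]], force=40)

```text
clock: 4.35
position: [0.4879, 0.0185, 0.0323]
ee_rot: [2.221, 2.219, 0.003]
force: [-0.2, -0.1, 6.5]
opening: 0.0203
grasp_force: 39.6
```

Call:
drive_tool(series=[[0,0,0,0,0,0.003,0.1],[0,0,0,0,0,0.007,0.1],[0,0,0,0,0,0.02,0.1],[0,0,0,0,0,0.03,0.1],[0,0,0,0,0,0.03,0.1],[0,0,0,0,0,0.03,0.1],[0,0,0,0,0,0.03,0.1],[0,0,0,0,0,0,0.1]], force=60)

```text
clock: 5.35
position: [0.4884, 0.0183, 0.1835]
ee_rot: [2.219, 2.218, 0.006]
force: [0.1, -0.5, -1.5]
opening: 0.0198
grasp_force: 58.8
```

Run:
```python
from h import *
p=bot.read_camera("wrist"); s=bot.read_camera("side"); st=bot.state(); print(st["position"],st["opening"],st["grasp_force"])
x=np.array(p["R"])@st["position"]+p["t"]; print("tcp px",x[0]/x[2]*p["fx"]+p["cx"],x[1]/x[2]*p["fy"]+p["cy"])
print(link(p,(.487,.018),.05,.1,.25))
x=np.array(s["R"])@st["position"]+s["t"];u=int(x[0]/x[2]*s["fx"]+s["cx"]);v=int(x[1]/x[2]*s["fy"]+s["cy"]);print(u,v)
a=cv2.resize(p["color"][180:330,220:420],(800,600))[:,:];b=cv2.resize(s["color"][v-50:v+50,u-70:u+70],(560,400),interpolation=cv2.INTER_CUBIC)
o=np.zeros((600,800,3),np.uint8); o[:300,:400]=cv2.resize(a,(400,300)); o[:286,400:]=cv2.resize(b,(400,286)); cv2.imwrite("pics/g.png",o[:300])
```

```text
[0.48597932 0.018551   0.18040501] 0.019598245427157514 58.811965584754944
tcp px 319.9188295972834 249.57756633501893
(2263, np.float64(0.18905632443716944), (520.1014404296875, -5.050060272216797), (76.2347640991211, 99.36182403564453), 80.98006439208984, (np.float64(323.59390190013255), np.float64(261.1498011489174)), array([0.48814412, 0.01539683, 0.18905632]))
314 184
```

View pics/g.png

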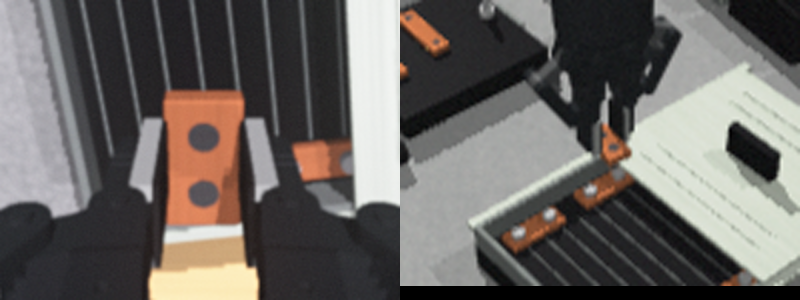

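Link held between the pads: holes and both ends visible in the left panel, link clear of the pack in the right panel. I'll check its tilt and measure the short tray.

Run:
```python
from h import *
p=bot.read_camera("wrist"); s=bot.read_camera("side"); t=pickle.load(open("ps.pkl","rb"))["top"]; st=bot.state(); print(st["position"],st["ee_rot"])
b,g,r=[p["color"][...,i].astype(int) for i in range(3)]; W=pts(p)
for (v0,v1) in ((226,292),(232,290)):
    m=np.zeros(r.shape,bool); m[v0:v1,303:341]=1
    m&=(r>1.5*b)&(W[...,2]>.14); Q=W[m]
    A=np.c_[Q[:,:2]-Q[:,:2].mean(0),np.ones(len(Q))]
    for _ in range(4):
        c=np.linalg.lstsq(A,Q[:,2],rcond=None)[0]; e=abs(A@c-Q[:,2]); k=e<.002; A,Q=A[k],Q[k]
    print(len(Q),Q.mean(0),"slopes deg",np.degrees(c[:2]),Q.min(0),Q.max(0),cv2.minAreaRect((Q[:,:2]*1000).astype(np.float32)))
# trays by light rim edges: height profile in top cloud
print([np.round(d["rect"]) for d in bot.search_frame(s,"tray_short")[:1]])
W=pts(t)
for v in (150,157,164): print("row",v,np.c_[np.arange(426,460),(W[v,426:460]*1000).round()[:,1:]].astype(int).tolist())
for u in (440,447): print("col",u,np.c_[np.arange(138,178),(W[138:178,u]*1000).round()[:,[0,2]]].astype(int).tolist())
```

```text
[0.48505868 0.01864303 0.17926006] [-2.22070252 -2.21895124  0.00304867]
1948 [0.48439386 0.01669947 0.18599441] slopes deg [-0.14477671 -0.15746109] [ 0.47359512 -0.00410632  0.18397888] [0.49527682 0.03565223 0.18796461] ((484.5411682128906, 15.78111743927002), (39.656166076660156, 21.681827545166016), 89.66702270507812)
1789 [0.48442112 0.0166096  0.18603721] slopes deg [-0.04046966  0.16264732] [ 0.47359544 -0.00297167  0.18452612] [0.49527682 0.03461464 0.18799043] ((484.64886474609375, 15.893138885498047), (37.491943359375, 21.681516647338867), 89.32963562011719)
[array([410., 262., 455., 303.])]
row 150 [[426, -220, 5], [427, -222, 7], [428, -225, 6], [429, -228, 4], [430, -230, 7], [431, -233, 6], [432, -235, 10], [433, -234, 22], [434, -237, 22], [435, -243, 10], [436, -246, 8], [437, -248, 10], [438, -251, 10], [439, -253, 12], [440, -256, 10], [441, -260, 7], [442, -263, 6], [443, -264, 9], [444, -268, 7], [445, -268, 14], [446, -272, 10], [447, -275, 9], [448, -278, 8], [449, -281, 7], [450, -283, 10], [451, -286, 8], [452, -289, 8], [453, -290, 13], [454, -291, 18], [455
[... 1765 characters left out ...]
584, 21], [174, 583, 6], [175, 581, 4], [176, 576, 18], [177, 574, 11]]
col 447 [[138, 680, 9], [139, 678, 5], [140, 672, 23], [141, 670, 17], [142, 669, 12], [143, 666, 12], [144, 665, 5], [145, 661, 10], [146, 659, 8], [147, 654, 15], [148, 653, 11], [149, 650, 8], [150, 648, 9], [151, 644, 12], [152, 642, 12], [153, 639, 10], [154, 637, 9], [155, 634, 9], [156, 631, 10], [157, 628, 9], [158, 626, 8], [159, 623, 8], [160, 620, 10], [161, 618, 7], [162, 615, 9], [163, 613, 8], [164, 610, 9], [165, 607, 11], [166, 604, 10], [167, 602, 8], [168, 599, 9], [169, 596, 11], [170, 593, 10], [171, 591, 8], [172, 588, 8], [173, 584, 19], [174, 582, 11], [175, 580, 6], [176, 575, 25], [177, 573, 17]]
```

Call:
drive_tool(series=[[0,0,0,0.0105,-0.02,0,0.1],[0,0,0,0.0205,-0.04,0,0.1],[0,0,0,0.0205,-0.04,0,0.1],[0,0,0,0.0205,-0.04,0,0.1],[0,0,0,0.0205,-0.04,0,0.1],[0,0,0,0.0205,-0.04,0,0.1],[0,0,0,0.0205,-0.04,0,0.1],[0,0,0,0.01,-0.02,0,0.1],[0,0,0,0,0,0,0.1],[0,0,0,0,0,0,0.1],[0,0,0,0,0,0,0.1]])

```text
clock: 6.98
position: [0.6292, -0.2601, 0.1804]
ee_rot: [-2.22, -2.221, 0.0]
force: [-0.8, -0.2, -0.0]
opening: 0.02
grasp_force: 58.8
```

Run:
```python
from h import *
p=bot.read_camera("wrist"); st=bot.state(); print(st["position"],st["ee_rot"],st["opening"],st["grasp_force"])
pickle.dump(p,open("w2.pkl","wb"))
print(bot.search_frame(p,"tray_short")[:2])
cv2.imwrite("pics/w2.png",p["color"])
b,g,r=[p["color"][...,i].astype(int) for i in range(3)]; W=pts(p)
m=(r>1.5*b)&(W[...,2]>.14); v,u=np.nonzero(m); k=(u>280)&(u<360)&(v>200)&(v<310); m2=np.zeros_like(m);m2[v[k],u[k]]=1
Q=W[m2]; print(Q.mean(0),cv2.minAreaRect((Q[:,:2]*1000).astype(np.float32)))
```

```text
[ 0.62938682 -0.26029682  0.18068712] [-2.22054353e+00 -2.22121886e+00  2.24982721e-04] 0.020075144222350783 58.847622871398926
[{'rect': [282.1, 160.3, 360.1, 213.8], 'confidence': 0.73}]
[ 0.62745791 -0.26070959  0.18594444] ((627.3037109375, -263.1098327636719), (39.5218391418457, 41.778568267822266), 89.61344909667969)
```

View pics/w2.png

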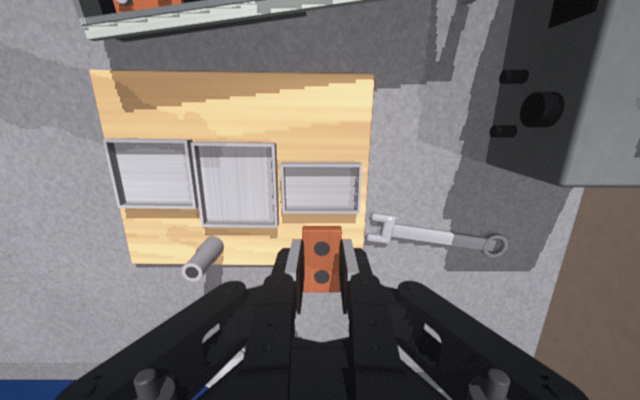

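The wrist view shows the short tray's rim at about (281,163), (360,162), (361,213), (283,214), with the held link at (322,260). I'll compute the tray centre from it.

Run:
```python
from h import *
p=pickle.load(open("w2.pkl","rb")); t=pickle.load(open("ps.pkl","rb"))["top"]
c=[ray(p,u,v,.022) for u,v in ((280.5,163),(360,162),(361.5,213.5),(283,214.5))]; print(np.round(c,4),np.mean(c,0))
c2=[ray(t,280+x/3.6,130+y/3.6,.022) for x,y in ((548,39),(632,40),(636,161),(551,161))]; print(np.mean(c2,0),np.round(c2,4))
print(tri(p,(320.5,188.5),t,(280+591.5/3.6,130+100/3.6)))
W=pts(p)[170:207,290:352]; print("floor",np.nanmedian(W[...,2]))
```

```text
[[ 0.5826 -0.2361  0.022 ]
 [ 0.67   -0.2349  0.022 ]
 [ 0.6743 -0.2952  0.022 ]
 [ 0.5828 -0.2965  0.022 ]] [ 0.62741809 -0.2656728   0.022     ]
[ 0.623975   -0.26310504  0.022     ] [[ 0.6697 -0.2326  0.022 ]
 [ 0.6685 -0.2941  0.022 ]
 [ 0.5787 -0.2938  0.022 ]
 [ 0.579  -0.2319  0.022 ]]
(array([ 0.6267, -0.2683,  0.0074]), np.float64(0.001))
floor 0.011128939405625784
```

Call:
drive_tool(series=[[0,0,0,-0.003,-0.002,-0.03,0.1],[0,0,0,0,0,-0.045,0.1],[0,0,0,0,0,-0.045,0.1],[0,0,0,0,0,-0.025,0.1],[0,0,0,0,0,-0.012,0.1],[0,0,0,0,0,-0.006,0.1],[0,0,0,0,0,-0.003,0.1],[0,0,0,0,0,0,0.1],[0,0,0,0,0,0,0.1]])

```text
clock: 8.2
position: [0.6276, -0.2639, 0.0158]
ee_rot: [2.221, 2.219, 0.001]
force: [0.6, -0.6, -0.9]
opening: 0.0199
grasp_force: 58.9
```

Call:
drive_tool(series=[[0,0,0,0,0,-0.001,0.1],[0,0,0,0,0,-0.001,0.1],[0,0,0,0,0,0,0.1],[0,0,0,0,0,0,0.1]])

```text
clock: 8.7
position: [0.6271, -0.2636, 0.0135]
ee_rot: [2.222, 2.22, 0.0]
force: [-0.9, 1.1, 4.8]
opening: 0.0196
grasp_force: 59.5
```

Call:
drive_tool(series=[[0,0,0,0,0,0,0.3],[0,0,0,0,0,0,0.4],[0,0,0,0,0,0,0.4],[0,0,0,0,0,0,0.4],[0,0,0,0,0,0.01,0.4],[0,0,0,0,0,0.03,0.4],[0,0,0,0,0,0.04,0.4],[0,0,0,0,0,0.05,0.4],[0,0,0,0,0,0.04,0.4],[0,0,0,0,0,0,0.4]])

```text
clock: 9.95
position: [0.63, -0.265, 0.189]
ee_rot: [2.215, 2.214, 0.005]
force: [-0.1, -0.4, 0.5]
opening: 0.0342
grasp_force: 0.0
```

Run:
```python
from h import *
p=bot.read_camera("wrist"); st=bot.state(); print(st["position"],st["opening"])
print(link(p,(.627,-.265),.05,.005,.035))
cv2.imwrite("pics/w3.png",cv2.resize(p["color"][60:260,80:400],(800,500)))
s=bot.read_camera("side"); print(link(s,(.627,-.265),.05,.005,.04))
W=pts(s); t=pickle.load(open("ps.pkl","rb"))["top"]
```

```text
[ 0.62844552 -0.26421873  0.18611537] 0.03413159342968868
(1920, np.float64(0.008543646139922954), (628.0689086914062, -264.6194152832031), (96.50304412841797, 99.78683471679688), 27.542245864868164, (np.float64(318.5859375), np.float64(171.81822916666667)), array([ 0.62686105, -0.25734773,  0.00854365]))
(435, np.float64(0.008963743414225388), (623.209228515625, -266.3071594238281), (76.32750701904297, 98.83628845214844), 5.933243751525879, (np.float64(433.4367816091954), np.float64(286.3149425287356)), array([ 0.62781028, -0.27346874,  0.00896374]))
```

View pics/w3.png

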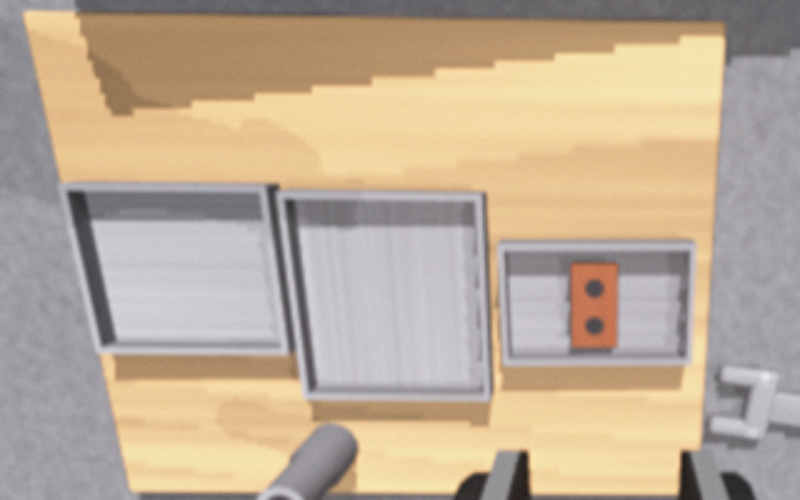

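The short link lies flat in the smallest (short) tray at about (594,307) in the crop, along the across-row direction. Next is the rib.

Call:
drive_tool(series=[[0,0,0.0108,0.004,0.042,0,0.6],[0,0,0.0108,0.004,0.042,0,0.6],[0,0,0.0108,0.004,0.042,0,0.6],[0,0,0.0108,0.004,0.042,0,0.6],[0,0,0.0108,0.004,0.042,0,0.6],[0,0,0.0108,0.004,0.042,0,0.6],[0,0,0.0108,0.004,0.042,0,0.6],[0,0,0,0,0,0,0.6],[0,0,0,0,0,0,0.6]])

```text
clock: 11.18
position: [0.6539, 0.0304, 0.1813]
ee_rot: [-2.085, -2.347, 0.003]
force: [-0.1, 0.3, 0.1]
opening: 0.0515
grasp_force: 0.0
```

Run:
```python
from h import *
from scipy.spatial.transform import Rotation as Ro
p=bot.read_camera("wrist"); st=bot.state(); print(st["position"],Ro.from_rotvec(st["ee_rot"]).as_matrix()[:,1].round(3),st["opening"])
W=pts(p); d=np.hypot(W[...,0]-.657,W[...,1]-.029)
m=(abs(W[...,2]-.093)<.006)&(d<.05); Q=W[m]; print(m.sum(),np.median(Q,0),cv2.minAreaRect((Q[:,:2]*1000).astype(np.float32)))
t=pickle.load(open("ps.pkl","rb"))["top"]; v,u=np.nonzero(m); print(u.mean(),v.mean(),tri(p,(u.mean(),v.mean()),t,(333.8,141.3)))
W=pts(pickle.load(open("ps.pkl","rb"))["w1"]); m=(abs(W[...,2]-.058)<.006)&(np.hypot(W[...,0]-.657,W[...,1]-.03)<.17); m=cv2.morphologyEx(m.astype(np.uint8),cv2.MORPH_OPEN,np.ones((15,15)))>0
print("cover",cv2.minAreaRect((W[m][:,:2]*1000).astype(np.float32)))
```

```text
[0.65409139 0.02984896 0.18159997] [ 0.993  0.117 -0.002] 0.051082036995591364
865 [0.65645789 0.03016358 0.09291592] ((656.9608154296875, 27.291828155517578), (11.606579780578613, 59.96249771118164), 6.736656665802002)
326.2369942196532 205.28092485549132 (array([0.6552, 0.0298, 0.0908]), np.float64(0.0022))
cover ((658.5521240234375, 26.73211669921875), (196.0213623046875, 238.77967834472656), 7.169384956359863)
```

Call:
drive_tool(series=[[0,0,0,0.0025,-0.001,-0.04,0.6],[0,0,0,0,0,-0.04,0.6],[0,0,0,0,0,-0.025,0.6],[0,0,0,0,0,-0.0105,0.5],[0,0,0,0,0,0,0.5],[0,0,0,0,0,0,0],[0,0,0,0,0,0,0],[0,0,0,0,0,0,0],[0,0,0,0,0,0,0]], force=50)

```text
clock: 12.35
position: [0.6587, 0.0293, 0.0691]
ee_rot: [2.084, 2.347, 0.002]
force: [-1.0, -1.5, 6.3]
opening: 0.011
grasp_force: 51.1
```

Call:
drive_tool(series=[[0,0,0,-0.006,-0.0007,0,0],[0,0,0,-0.012,-0.0014,0,0],[0,0,0,-0.014,-0.0017,0,0],[0,0,0,-0.014,-0.0017,0,0],[0,0,0,-0.014,-0.0017,0,0],[0,0,0,-0.014,-0.0017,0,0],[0,0,0,-0.014,-0.0017,0,0],[0,0,0,-0.014,-0.0017,0,0],[0,0,0,-0.014,-0.0017,0,0],[0,0,0,-0.014,-0.0017,0,0],[0,0,0,-0.01,-0.0012,0,0],[0,0,0,0,0,0,0]])

```text
clock: 13.85
position: [0.5175, 0.0121, 0.069]
ee_rot: [2.085, 2.346, 0.001]
force: [-0.8, -1.4, 11.7]
opening: 0.0107
grasp_force: 52.1
```

Call:
drive_tool(series=[[0,0,0,-0.006,-0.0007,0,0],[0,0,0,-0.006,-0.0007,0,0],[0,0,0,-0.005,-0.0006,0,0],[0,0,0,-0.003,-0.0004,0,0],[0,0,0,-0.002,-0.0002,0,0],[0,0,0,0,0,0,0]])

```text
clock: 14.6
position: [0.5049, 0.0105, 0.0692]
ee_rot: [2.077, 2.339, 0.023]
force: [21.0, 2.6, -12.4]
opening: 0.011
grasp_force: 50.2
```

Force rose to 21 N before the expected end, so I'll check whether that is the closed stop.

Run:
```python
from h import *
s=bot.read_camera("side"); t=bot.read_camera("top"); print(bot.state()["position"],bot.state()["force"])
pickle.dump((s,t),open("c.pkl","wb"))
o=np.hstack([cv2.resize(t["color"][90:260,270:400],(400,523),interpolation=cv2.INTER_CUBIC),cv2.resize(s["color"][140:290,260:440],(400,333)).copy().__class__((523,400,3),np.uint8)*0])
o[:333,400:]=cv2.resize(s["color"][140:290,260:440],(400,333),interpolation=cv2.INTER_CUBIC); cv2.imwrite("pics/c.png",o)
```

```text
[0.50491072 0.01052801 0.06918529] [ 20.92988943   1.91971183 -11.34570019]
```

View pics/c.png

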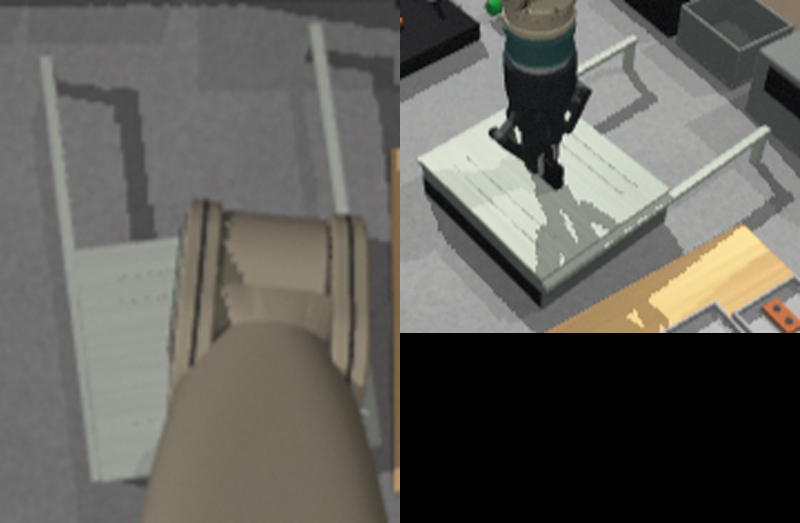

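The cover covers the whole pack: its near edge sits at the front wall in both panels, and the rails are bare behind it. I'll release, retreat and verify.

Call:
drive_tool(series=[[0,0,0,0.003,0.0004,0,0],[0,0,0,0,0,0,0.2],[0,0,0,0,0,0,0.5],[0,0,0,0,0,0,0.6],[0,0,0,0,0,0,0.6],[0,0,0,0,0,0.02,0.6],[0,0,0,0,0,0.04,0.6],[0,0,0,0,0,0.05,0.6],[0,0,0,0,0,0.05,0.6],[0,0,0,0,0.05,0.02,0.6],[0,0,0,0,0.05,0,0.6],[0,0,0,0,0.05,0,0.6],[0,0,0,0,0.05,0,0.6],[0,0,0,0,0.05,0,0.6],[0,0,0,0,0,0,0.6]])

```text
clock: 16.58
position: [0.4975, 0.263, 0.2466]
ee_rot: [-2.081, -2.353, 0.001]
force: [0.6, -0.9, -0.3]
opening: 0.0511
grasp_force: 0.0
```

Run:
```python
from h import *
t=bot.read_camera("top"); print(bot.state()["position"])
W=pts(t); m=(W[...,2]>.08)&(W[...,2]<.1)&(np.hypot(W[...,0]-.495,W[...,1]-.01)<.06)
print("rib",m.sum(),cv2.minAreaRect((W[m][:,:2]*1000).astype(np.float32)))
m=(abs(W[...,2]-.058)<.006)&(np.hypot(W[...,0]-.5,W[...,1]-.01)<.16); m=cv2.morphologyEx(m.astype(np.uint8),cv2.MORPH_OPEN,np.ones((9,9)))>0
print("cover",cv2.minAreaRect((W[m][:,:2]*1000).astype(np.float32)))
t0=pickle.load(open("ps.pkl","rb"))["top"]
o=np.hstack([cv2.resize(q["color"][90:260,270:400],(400,523),interpolation=cv2.INTER_CUBIC) for q in (t0,t)]); cv2.imwrite("pics/e.png",o)
```

```text
[0.49751911 0.26135347 0.24663962]
rib 126 ((504.60699462890625, 11.449674606323242), (12.083454132080078, 59.63605499267578), 7.044076919555664)
cover ((505.0628356933594, 11.045692443847656), (192.14434814453125, 224.08229064941406), 6.976534843444824)
```

View pics/e.png

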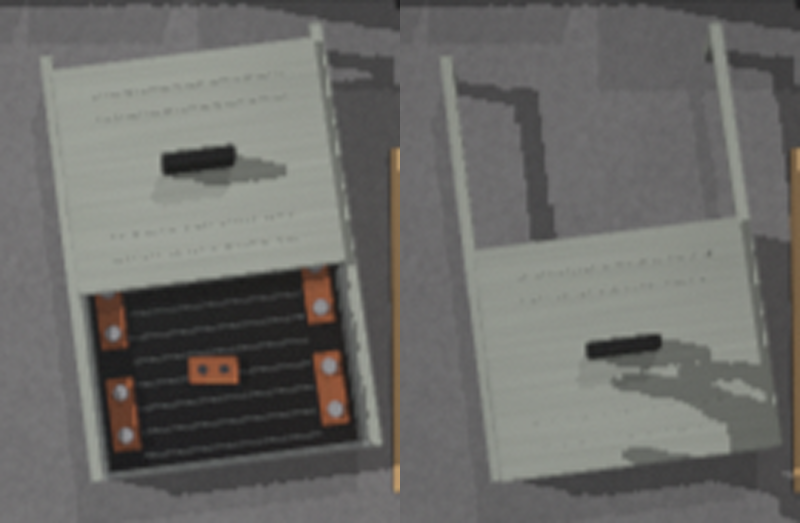

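The right panel shows the cover's near corners at the same pixels as the pack's front corners before, (95,480) and (380,443). In the left panel the rails stick out about 12 mm beyond the cover. It therefore started about 12 mm short of fully open, which fits the 153 mm travel and the hard stop. The cover is shut.

```bash
python3 -c "
from cell import bot
print(bot.close_job())"
```

```text
the job is handed in; nothing more can be done
None
```

The short (40 mm) link lies flat in the short tray, pointing across the row, the cover is shut against its stop with the gripper clear, and the job was handed in at about 17 s.

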